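# Fit the tube block on the block heater and hold it down

## Task

Take the round tube block by its handle, turn it so that its red mark faces the red line on the heater, and slide it about on the heater's plate until it drops over the locating pin hidden beneath it and sits flat on the plate. Then press it down until the sprung plate is fully down and finish like that: the program ends with the fingers still holding the block pressed down. Leave the other things on the bench where they are.

Things in the scene. Friction and masses are not known exactly. Their poses are not given: they have to be found in the camera images.
- tube_block: Round aluminium tube block, 80 mm across, 30 high, 0.3-0.46 kg, on the table beside the heater. Black fin handle on top: 46 mm long (block's x), 14 thick (its y), from 30 to 68 mm above the underside; 12 dark wells round it. Underside has a central hole 16 mm across, 18 deep, unseen from above. Origin: centre of the underside; z up; x along the fin to the red mark.
- block_mark (a point): Red mark at the rim of the tube block's top: 40 mm from its axis along its x, 30 mm above its underside.
- heater: White block heater, fixed, 200 x 155 mm, its housing top 55 mm above the table. Origin on the table under the centre of the contact plate; x points from the plate's centre to the red line on the housing, the control panel lies at its -x end; z up.
- heater_mark (a point): Red index line on the housing top, just outside the contact plate: 70 mm from the plate's centre along the heater's x, at height 56 mm.
- plate_top (a point): Centre of the upper face of the round aluminium contact plate (108 mm across); 66 mm above the table when up, moves with the plate. A black slot, 42 x 13 mm, runs along the heater's x through the centre; the pin stands in it.
- slot_mid (a point): Fixed point over the slot's middle at pin-tip height, 78 mm above the table. The fixed steel pin, 10 mm thick, its last 4 mm tapering to 5 mm, tip 12 mm above the raised plate, stands on the slot's centre line anywhere within 14 mm of this point along the heater's x; its place is not reported. A block riding on the tip drops to the plate when its hole comes within about 5 mm of the pin.
- contact_plate (a joint): Travel of the sprung contact plate in m: 0 up, 0.004 fully down on its stop. The springs hold up the block's weight alone; the plate starts down at about 7.5 N and is fully down at about 13.5 N total, weight of the block included (so roughly 10 N from the hand).
- black_rack: Bystander, loose: black rack, 80 x 120 x 28 mm. Origin: centre of the underside.
- yellow_rack: Bystander, loose: yellow tube rack, 95 x 200 x 45 mm. Origin: centre of the underside.
- red_rack: Bystander, loose: red rack, 70 x 110 x 30 mm. Origin: centre of the underside.
- tip_box: Bystander, loose: blue box with a white lid, 85 x 120 x 95 mm. Origin: centre of the underside.
- marker: Bystander, loose: black marker pen with a blue cap, lying on the table between block and heater, about 128 mm long, 16 mm thick. Origin: on the underside, 47 mm from the plain end.
- bottle: Bystander, loose: white bottle with a blue cap, 72 mm across, about 140 mm high. Origin: centre of the underside.
Things that resemble listed ones, but are neither listed nor needed, are in the scene too. There is more than one size of the tube_block; the job needs the largest.

How it is judged (in metres and radians):
On the way, in this order (a step that is already met when the one before it is completed fails the run):
1. the tube block is lifted off the bench in the fingers (height (world z) of tube_block above 0.04 m and contact force between the fingers and tube_block above 1 N), for 0.2 s.
2. the tube block has dropped over the pin and sits flat on the contact plate, its red mark towards the red line (z of tube_block in the frame of plate_top between -0.003 and 0.003 m and horizontal distance between tube_block and plate_top below 0.022 m and angle between tube_block's own z axis and vertical below 0.06 rad and angle between the x axis of tube_block and the x axis of heater, either way round below 0.2 rad and x of block_mark in the frame of heater above 0.015 m), for 0.2 s.
At the end, for the whole second after the job is handed in: The block sits flat on the plate (gap under 3 mm, within 22 mm of its centre, tilt under 0.06 rad), its red mark within 0.2 rad of the heater's red line, the sprung plate is pressed more than 3 of its 4 mm, and the fingers still bear on the block with over 3 N (all of step 2 and value of joint contact_plate above 0.003 m and contact force between the fingers and tube_block above 3 N); the arm keeps its last pose, push and grip.
It fails at once if another loose thing on the bench is pushed away (more than 30 mm) (distance of any of black_rack, yellow_rack, red_rack, tip_box, marker, bottle from where it was at the start of the episode above 0.03 m).
It also fails if it takes over 45 s, if anything falls off the work surface, if the arm or the gripper's body presses on something with over 40 N, if the wrist force passes 120 N, or if a joint passes its speed limit or range.

## Robot

A 7-joint arm with a two-finger parallel gripper is mounted at the origin on the work surface. World frame = base frame: x ahead of the robot, y to its left, z up, the work surface at z = 0. Lengths are in mm, angles in rad, forces in N, time in s.
With the tool pointing down it reaches from about 400 to 875 mm from the base axis. Payload 4.4 kg.
Tool frame: the origin (TCP) lies where the fingers leave the gripper's body, on its centre line; the fingertips stand 73 mm ahead of it and the grasp point (between the pads) lies 54 mm ahead of it; z points along the fingers, y is the line along which they close (so a half turn about z gives the same grasp; the last joint's range is limited). The gripper opens to 85 mm and grips with 20 to 120 N. Pads are 22 mm wide; open, the fingers measure 114 mm over their backs; the gripper's body (76 mm by 85 mm) begins 54 mm behind the grasp point. The pads swing forward as they close: fully open they stand 13 mm farther back than shut.
Start: joints at [-1.324, 0.628, 0.038, 1.517, -0.027, 0.996, -0.02], TCP at [199.999, 618.48, 303.913] pointing down, gripper open.
Joint ranges: [-3.06, 3.06], [-0.37, 2.12], [-1.25, 1.32], [0.18, 2.47], [-1.1, 4.24], [0.23, 1.98], [-2.94, 2.94]. Speed limits (rad/s): [2.57, 2.57, 3.14, 3.14, 3.14, 3.14, 3.14].

## Interface

Orientations are given as [roll, pitch, yaw] about the fixed x, y, z axes, in that order (R = Rz(yaw) Ry(pitch) Rx(roll)).
In Python, from cell import ctrl gives the robot as it stands.
- The arm moves only by the tool send_rows, never from a script. Its argument "rows" is a list that holds one entry, the list of rows, each a list of 6 numbers: the shift along the tool's x, y, z in cm, then the turn, a rotation vector about the tool's x, y, z in rad. In form: [[[tx, ty, tz, wx, wy, wz], ...]]. A call has 1 to 10 rows; each row is the pose to reach, as a shift and turn from the pose commanded when the call began, along the tool's axes at that moment; what a row does not reach only later rows make up. A row lasts 1/10 s, in which the tool goes at most 50 mm and 8.59 degrees, less where a joint would pass 70% of its speed; a pose out of reach is approached as far as the arm can. A call with a gripper value outside its range is refused whole. "grip" is the closure in counts, from 0 (fully open) to 255 (shut), set as the call begins (left out, the last holds). The fingers move at their own pace and stop on an object; the grip force is fixed at half the most. Time passes only in rows, so rows that repeat a pose let the fingers close. It gives the time, the measured TCP pose, the force, the opening and the grip force at its end, in the units of the state.
- ctrl.read_state(): the state, without advancing time (a new reading comes with each control period).
- ctrl.get_image(name): name is "side" or "top"; returns a dict with "pixels" (384x512x3 uint8, red, green, blue), "fx", "fy", "cx", "cy" (pixels), "extrinsics" (4x4, takes a point from camera to world coordinates). Camera axes: x right, y up, looking along -z (the intrinsics and any distortion apply to the point x, -y, -z); pixel columns grow to the right and rows downward; lengths in mm; the calibration is good to about 2 mm. A picture is of the moment at which its call begins. There is no depth.
- ctrl.finish_job(): hands the job in; it is judged then, once.
The state is a dict: "clock": time; "qpos": joint angles; "qd": joint speeds; "tau": joint torques, N m; "eef_pos": TCP position; "tool_rot": TCP orientation; "force": force on the tool from outside, world axes, zero at the start; "torque": the same for the moment, N m; "width": finger opening in mm; "gripper_force": force on a finger pad.
Only numpy, scipy, OpenCV 4.12 (cv2) and the standard library are available. Lean on these libraries where they do the work, as an engineer would, in place of code of your own. Each camera call takes 0.05 s, during which the arm holds its last target. There are 200 camera calls.

## Working session

There is one attempt and no reset: what is moved stays moved. The work goes in short steps, Python scripts to look and compute and a tool call to move; the robot and the scene stay as the last step left them, time stands still between calls to the robot, and variables do not carry over. Pictures are saved under pics/ and viewed, at most 10 in all, crops included, and the job is handed in when it is done.

Besides the shell and the picture viewer there is one more tool, called after "Emit:" as name(argument=value, ...) on one line, values as JSON. send_rows: Moves the arm, as the interface text tells. Its arguments: {"type":"object","properties":{"rows":{"type":"array","items":{"type":"array","items":{"type":"array","items":{"type":"number"}}}},"grip":{"type":"number"}},"required":["rows"]}

```bash
mkdir -p pics; ls
python3 - <<'E'
from cell import ctrl
import cv2, numpy as np
for n in("top","side"):
    d=ctrl.get_image(n); cv2.imwrite(f"pics/{n}0.png",d["pixels"][:,:,::-1])
    np.savez(f"{n}0.npz",**d); print(n,{k:np.round(v,3).tolist() for k,v in d.items() if k!="pixels"})
s=ctrl.read_state(); print(s)
E
```

```text
pics
top {'fx': 404.931, 'fy': 404.931, 'cx': 252.138, 'cy': 189.069, 'extrinsics': [[-0.022, 0.995, -0.095, 449.153], [-1.0, -0.021, 0.008, 6.806], [0.006, 0.096, 0.995, 1366.416], [0.0, 0.0, 0.0, 1.0]]}
side {'fx': 418.313, 'fy': 418.313, 'cx': 263.504, 'cy': 184.486, 'extrinsics': [[0.728, 0.53, -0.435, 84.456], [-0.685, 0.546, -0.481, -522.798], [-0.017, 0.649, 0.761, 929.366], [0.0, 0.0, 0.0, 1.0]]}
{'clock': 0.1, 'qpos': array([-1.32379357,  0.6292604 ,  0.03847143,  1.5182756 , -0.02699795,
        0.99629261, -0.02000535]), 'qd': array([ 0.00185798, -0.00364013, -0.00079973, -0.00096462,  0.00104526,
        0.00065147,  0.00078099]), 'tau': array([ 3.10697396e-03, -5.64520025e+01,  1.23048339e+00, -1.93971312e+01,
        1.13528103e-02,  5.43107992e-03,  2.66346603e-06]), 'eef_pos': array([199.87171308, 618.0472479 , 303.07461451]), 'tool_rot': array([-3.13987578e+00,  3.52325788e-05,  2.82876394e+00]), 'force': array([-0.6061937 , -0.38104112,  0.23755198]), 'torque': array([-0.00340427, -0.00775988,  0.04367385]), 'gripper_force': 0.0, 'width': 85.3249317686235}
```

View pics/top0.png

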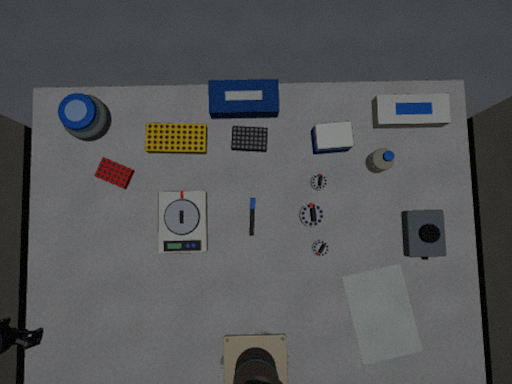

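View pics/side0.png

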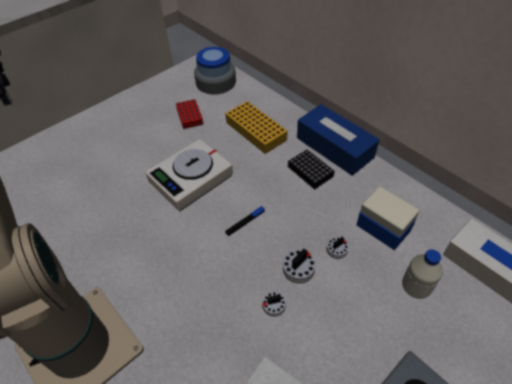

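The top view shows three round blocks, at (318,182), (311,215) and (320,247). The middle one is clearly the largest, so it fits the description. The heater is at (182,217) with its red line at (182,195), and the marker pen is at (252,215). I'll confirm with a crop.

```bash
cat > h.py <<'E'
import cv2, numpy as np
def ray(d,u,v):
    E=np.array(d["extrinsics"]); r=E[:3,:3]@np.array([(u-d["cx"])/d["fx"],-(v-d["cy"])/d["fy"],-1]); return E[:3,3],r
def onz(d,u,v,z):
    o,r=ray(d,u,v); return o+r*(z-o[2])/r[2]
def tri(d1,p1,d2,p2):
    A=[];b=[]
    for d,p in((d1,p1),(d2,p2)):
        o,r=ray(d,*p); r=r/np.linalg.norm(r); P=np.eye(3)-np.outer(r,r); A.append(P); b.append(P@o)
    x=np.linalg.lstsq(np.vstack(A),np.hstack(b),rcond=None)[0]
    return x,[np.linalg.norm(A[i]@x-b[i]) for i in(0,1)]
def red(d,x0,y0,x1,y1):
    """weighted centroid of redness in window"""
    p=d["pixels"][y0:y1,x0:x1].astype(float); w=p[...,0]-np.maximum(p[...,1],p[...,2]); w[w<25]=0
    yy,xx=np.mgrid[y0:y1,x0:x1]; return (w*xx).sum()/w.sum(),(w*yy).sum()/w.sum(),(w>0).sum()
E
python3 - <<'E'
from h import *
t=np.load("top0.npz"); s=np.load("side0.npz")
c=lambda d,x,y,w,h,k:cv2.resize(d["pixels"][y:y+h,x:x+w,::-1],None,fx=k,fy=k,interpolation=cv2.INTER_CUBIC)
a=np.hstack([c(t,285,170,50,50,6),c(s,270,236,50,50,6)]); b=np.hstack([c(t,152,183,60,75,4)[:280],c(s,143,140,90,70,4)])
b=cv2.copyMakeBorder(b,0,0,0,max(0,600-b.shape[1]),0)[:,:600]
cv2.imwrite("pics/crop.png",np.vstack([a,b]))
for n,d,w in(("bm",t,(300,200,325,230)),("bm",s,(284,245,320,280)),("hm",t,(175,185,190,202)),("hm",s,(200,145,222,160))): print(n,red(d,*w))
E
```

```text
bm (np.float64(310.6993817619784), np.float64(204.6499227202473), np.int64(20))
bm (np.float64(307.86256323777405), np.float64(254.00590219224284), np.int64(23))
hm (np.float64(181.31124591693887), np.float64(194.1203919738684), np.int64(31))
hm (np.float64(212.06436629064368), np.float64(151.5003317850033), np.int64(29))
```

View pics/crop.png

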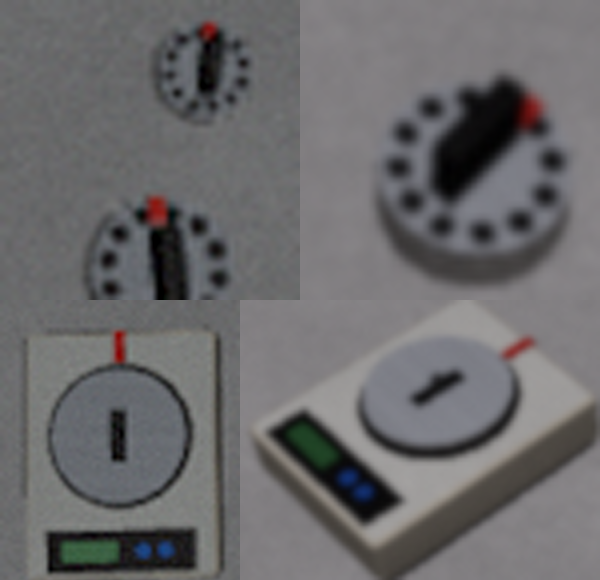

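The crop confirms it. The large block's red mark is at (310.7,204.7) in the top view and the fin runs back from it. The heater has its plate, slot and red line, and the side view shows a small pin bump in the slot near (192,160). Next I'll measure positions.

```bash
cat >> h.py <<'E'
def dark(d,x0,y0,x1,y1,thr,k=6):
    """dark blobs: (area px, cx, cy, minAreaRect) in image px, from upsampled crop"""
    g=cv2.cvtColor(np.ascontiguousarray(d["pixels"][y0:y1,x0:x1]),cv2.COLOR_RGB2GRAY)
    g=cv2.resize(g,None,fx=k,fy=k,interpolation=cv2.INTER_CUBIC); out=[]
    for c in cv2.findContours((g<thr).astype(np.uint8),cv2.RETR_LIST,cv2.CHAIN_APPROX_NONE)[0]:
        m=cv2.moments(c)
        if m["m00"]<40: continue
        f=lambda p:(np.array(p)+.5)/k-.5+[x0,y0]
        out.append((m["m00"]/k/k,f((m["m10"]/m["m00"],m["m01"]/m["m00"])),f(cv2.boxPoints(cv2.minAreaRect(c))),f(c[:,0])))
    return sorted(out,key=lambda o:-o[0])
E
python3 - <<'E'
from h import *
np.set_printoptions(precision=1,suppress=True)
t=np.load("top0.npz"); s=np.load("side0.npz")
for n,d,w in(("top blk",t,(296,199,327,231)),("side blk",s,(281,245,318,284)),("top heat",t,(160,193,205,238)),("side heat",s,(168,145,218,182))):
    g=cv2.cvtColor(np.ascontiguousarray(d["pixels"][w[1]:w[3],w[0]:w[2]]),cv2.COLOR_RGB2GRAY); print(n,np.percentile(g,[2,10,30,50,80]))
    for o in dark(d,*w,75)[:15]: print("  %.1f"%o[0],o[1],o[2].ravel())
bm=tri(t,(310.7,204.65),s,(307.86,254.0)); hm=tri(t,(181.31,194.12),s,(212.06,151.5)); print("bm",bm,"hm",hm)
E
```

```text
top blk [ 14.  39.  90. 103. 107.]
  127.1 [312.3 213.6] [306.5 203.  314.8 202.2 317.  224.7 308.7 225.6]
  8.0 [320.5 211.2] [319.1 209.6 322.1 209.6 322.1 212.8 319.1 212.8]
  7.8 [317.6 207.2] [316.1 205.4 319.1 205.4 319.1 208.8 316.1 208.8]
  7.5 [319.1 220.5] [317.6 218.9 320.6 218.9 320.6 221.9 317.6 221.9]
  7.3 [304.5 208.5] [302.5 207.8 305.2 206.5 306.6 209.2 303.8 210.6]
  7.2 [321. 216.] [319.  215.8 321.1 213.8 323.3 215.9 321.2 218. ]
  7.2 [300.4 219.3] [297.9 215.7 299.3 215.1 302.6 222.4 301.2 223.1]
  7.1 [303.  217.7] [300.7 217.6 302.8 215.5 305.1 217.8 303.  219.8]
  7.0 [302.6 212.8] [301.2 211.2 304.1 211.2 304.1 214.4 301.2 214.4]
  6.7 [305.9 221.7] [304.4 220.2 307.4 220.2 307.4 223.1 304.4 223.1]
  1.8 [311.  206.3] [310.1 206.9 310.1 205.6 311.8 205.6 311.8 206.9]
side blk [  5.   25.6  78.  107.  126. ]
  217.9 [299.8 258.3] [285.2 259.3 303.1 245.5 311.8 256.8 293.8 270.5]
  97.0 [296.6 278.3] [282.  280.3 283.3 270.  312.5 273.8 311.2 284. ]
  10.3 [288.1 269. ] [286.2 267.2 289.9 267.2 289.9 270.8 286.2 270.8]
  9.9 [293.1 273.1] [290.7 273.3 293.3 2
[... 740 characters left out ...]
0.9 173.2 201.9 166.7 207.7]
  2.6 [165.4 210.1] [164.  212.1 165.8 207.8 166.8 208.1 165.  212.5]
  1.6 [164.1 215.5] [163.6 214.4 164.6 214.4 164.6 217.1 163.6 217.1]
side heat [ 34.   71.  125.  128.5 149. ]
  114.8 [194.2 173.8] [172.7 167.5 211.8 160.3 214.5 175.1 175.4 182.2]
  43.8 [191.9 161.3] [184.6 162.8 196.2 155.5 198.6 159.3 187.  166.6]
  20.0 [169.8 179.4] [167.6 175.6 174.1 175.6 174.1 181.4 167.6 181.4]
  17.6 [215.1 179.7] [211.1 176.6 217.4 176.6 217.4 181.4 211.1 181.4]
bm (array([ 521.3, -195.8,   33.6]), [np.float64(0.03532608360803279), np.float64(0.03532608360758143)]) hm (array([562.6, 226.6,  57.7]), [np.float64(0.7556676557105564), np.float64(0.7556676557103373)])
```

Run:
```python
from h import *
np.set_printoptions(precision=1,suppress=True)
t=np.load("top0.npz"); s=np.load("side0.npz")
def circ(P):
    A=np.c_[2*P,np.ones(len(P))]; x=np.linalg.lstsq(A,(P**2).sum(1),rcond=None)[0]; return x[:2],np.sqrt(x[2]+x[0]**2+x[1]**2)
wt=[(320.5,211.2),(317.6,207.2),(319.1,220.5),(304.5,208.5),(321,216),(303,217.7),(302.6,212.8),(305.9,221.7)]
ws=[(288.1,269),(293.1,273.1),(306.3,272.5),(311.5,262.3),(310.5,268.1),(300,274.4),(286,263.4),(287.2,257.7),(291.4,253.6)]
for d,w in((t,wt),(s,ws)): print("block",circ(np.array([onz(d,*p,30)[:2] for p in w])))
bm=np.array([521.3,-195.8])
ft=dark(t,296,199,327,231,75)[0]; b=[onz(t,*p,68)[:2] for p in ft[2]]; print("fin rect@68",np.array(b).ravel())
st=dark(t,160,193,205,238,75)[1]; print("slot top",onz(t,*st[1],66),"corners",np.array([onz(t,*p,66)[:2] for p in st[2]]).ravel())
ss=dark(s,168,145,218,182,75)[1]; print("slot side",onz(s,*ss[1],66))
# contour side in heater plane z=66
C=np.array([onz(s,*p,66)[:2] for p in ss[3]][::4]); print(C.ravel())
# plate: bluish aluminium ellipse
for n,d,w in(("t",t,(155,187,208,245)),("s",s,(145,140,235,207))):
    p=d["pixels"][w[1]:w[3],w[0]:w[2]]; p=cv2.resize(p,None,fx=6,fy=6,interpolation=cv2.INTER_CUBIC).astype(int)
    m=((p[...,2]-p[...,0]>6)).astype(np.uint8)
    m=cv2.morphologyEx(m,cv2.MORPH_OPEN,np.ones((9,9)))
    c=max(cv2.findContours(m,cv2.RETR_EXTERNAL,cv2.CHAIN_APPROX_NONE)[0],key=cv2.contourArea); c=cv2.convexHull(c)
    P=np.array([onz(d,(q[0]+.5)/6-.5+w[0],(q[1]+.5)/6-.5+w[1],66)[:2] for q in c[:,0]]); print("plate",n,circ(P))
```

```text
block (array([ 488.9, -198.7]), np.float64(30.896692803690655))
block (array([ 488.7, -196.1]), np.float64(31.11353169395352))
fin rect@68 [ 524.9 -177.2  527.  -203.8  454.7 -208.3  452.6 -181.9]
slot top [490.9 225.9  66. ] corners [511.8 232.7 511.5 219.3 469.4 219.6 469.7 232.9]
slot side [491.1 229.2  66. ]
[508.5 233.9 506.3 234.2 504.5 235.  502.4 235.3 501.  236.6 499.6 238.
 497.8 238.8 495.6 239.  493.  237.9 490.7 236.4 488.4 235.  485.9 234.7
 482.9 233.9 480.7 234.2 478.6 234.5 476.4 234.7 474.2 234.1 472.  232.7
 470.8 230.3 470.3 227.2 470.8 224.8 472.2 223.5 474.3 223.2 476.5 222.9
 478.2 222.1 481.2 222.9 483.7 223.1 486.3 223.4 488.4 223.1 490.6 222.8
 492.7 222.5 495.3 222.8 497.5 222.5 500.  222.8 502.2 222.5 504.8 222.7
 507.  222.4 509.3 223.9 510.6 226.3 510.8 228.9 510.6 231.9 509.2 233.2]
plate t (array([491. , 225.6]), np.float64(53.81786265807225))
plate s (array([489.8, 227.3]), np.float64(52.01938178245279))
```

Estimates so far:

| Item | x (mm) | y (mm) | yaw (rad) | Note |
|---|---|---|---|---|
| Block | 489 | -197.4 | about 0.06 | mark z from two views is about 33 |
| Plate | 490.7 | 226.5 | about 0 | |
| Pin | about 490 | – | – | seen in the side view |

Now I'll compute the moves.

```bash
cat >> h.py <<'E'
from scipy.spatial.transform import Rotation as Ro
def row(pos0,rpy0,pos,yaw):
    R0=Ro.from_euler("xyz",rpy0); R1=Ro.from_euler("xyz",[np.pi,0,yaw])
    return np.round(np.r_[R0.inv().apply(np.array(pos)-pos0)/10,(R0.inv()*R1).as_rotvec()],3).tolist()
E
python3 - <<'E'
from h import *
p0=[200,618.5,303.9];r0=[-np.pi,0,2.829]
print(row(p0,r0,[490,200,300],3.0)); 
print(row([490,200,300],[np.pi,0,3.0],[489,-197.4,200],np.pi+.06))
E
```

```text
[-40.465, -30.904, 0.39, -0.0, -0.0, -0.171]
[-5.509, -39.356, 10.0, 0.0, 0.0, -0.202]
```

Emit:
send_rows(rows=[[[-40.5,-30.9,0.4,0,0,-0.171],[-40.5,-30.9,0.4,0,0,-0.171],[-40.5,-30.9,0.4,0,0,-0.171],[-40.5,-30.9,0.4,0,0,-0.171],[-40.5,-30.9,0.4,0,0,-0.171],[-40.5,-30.9,0.4,0,0,-0.171],[-40.5,-30.9,0.4,0,0,-0.171],[-40.5,-30.9,0.4,0,0,-0.171],[-40.5,-30.9,0.4,0,0,-0.171],[-40.5,-30.9,0.4,0,0,-0.171]]], grip=0)

```text
clock: 1.1
eef_pos: [485.6, 205.7, 299.8]
tool_rot: [-3.141, -0.0, 3.0]
force: [0.9, 0.5, 0.9]
width: 85.4
gripper_force: 0.0
```

Emit:
send_rows(rows=[[[-5.5,-39.4,10,0,0,-0.202],[-5.5,-39.4,10,0,0,-0.202],[-5.5,-39.4,10,0,0,-0.202],[-5.5,-39.4,10,0,0,-0.202],[-5.5,-39.4,10,0,0,-0.202],[-5.5,-39.4,10,0,0,-0.202],[-5.5,-39.4,10,0,0,-0.202],[-5.5,-39.4,10,0,0,-0.202],[-5.5,-39.4,10,0,0,-0.202],[-5.5,-39.4,10,0,0,-0.202]]])

```text
clock: 2.1
eef_pos: [482.7, -192.6, 199.1]
tool_rot: [-3.141, -0.002, -3.086]
force: [0.8, 0.7, -0.0]
width: 85.2
gripper_force: 0.0
```

Run:
```python
from cell import ctrl
from h import *
s=ctrl.read_state(); print(s["clock"],s["eef_pos"],s["tool_rot"],s["qpos"].round(2))
print(row(s["eef_pos"],s["tool_rot"],[489,-197.4,107],np.pi+.06))
d=ctrl.get_image("top"); e=ctrl.get_image("side")
k=lambda d,x,y,w,h,f:cv2.resize(d["pixels"][y:y+h,x:x+w,::-1],None,fx=f,fy=f,interpolation=cv2.INTER_CUBIC)
cv2.imwrite("pics/pre.png",np.hstack([k(d,260,160,100,100,4),k(e,240,200,100,100,4)]))
```

```text
2.1 [ 482.69728199 -192.56993791  199.1405865 ] [-3.14141032e+00 -1.63846827e-03 -3.08637588e+00] [ 0.36  0.6  -0.05  1.98  0.06  0.57  1.89]
[-0.618, -0.515, 9.213, -0.0, -0.002, -0.005]
```

View pics/pre.png

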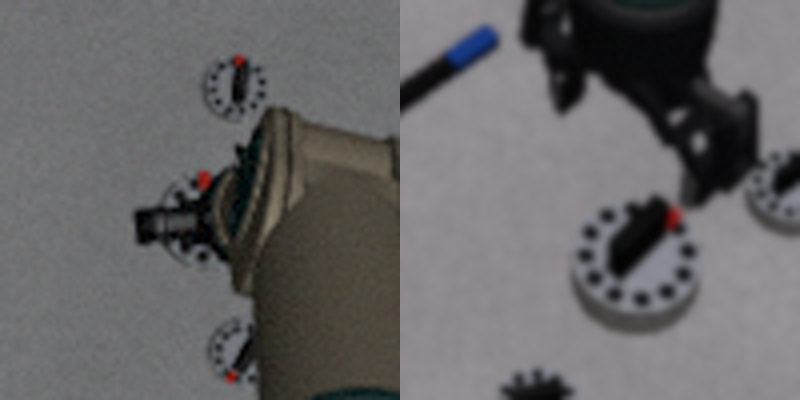

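The top crop shows the open fingers over the large block. Its mark is at crop (205,180) and the fin is below the hand; nothing is in the way. I'll let the arm settle, then descend.

Emit:
send_rows(rows=[[[0,0,4,0,0,0],[0,0,4,0,0,0],[0,0,4,0,0,0]]])

```text
clock: 2.5
eef_pos: [483.6, -188.2, 160.2]
tool_rot: [3.14, -0.002, -3.078]
force: [-0.7, 0.0, 0.8]
width: 85.3
gripper_force: 0.0
```

Emit:
send_rows(rows=[[[-0.48,-0.95,0,0,0,0],[-0.48,-0.95,3,0,0,0],[-0.48,-0.95,5.3,0,0,0],[-0.48,-0.95,5.3,0,0,0],[-0.48,-0.95,5.3,0,0,0]]])

```text
clock: 3.0
eef_pos: [489.8, -199.8, 108.1]
tool_rot: [-3.141, 0.001, -3.081]
force: [-0.2, 0.1, 0.2]
width: 85.4
gripper_force: 0.0
```

Emit:
send_rows(rows=[[[0,0,0,0,0,0],[0,0,0,0,0,0],[0,0,0,0,0,0],[0,0,0,0,0,0],[0,0,0,0,0,0],[0,0,0,0,0,0],[0,0,0,0,0,0],[0,0,0,0,0,0]]], grip=255)

```text
clock: 3.8
eef_pos: [489.3, -199.3, 107.4]
tool_rot: [3.142, 0.001, -3.081]
force: [-0.5, 1.3, 5.9]
width: 13.3
gripper_force: 59.8
```

Emit:
send_rows(rows=[[[0,0,-2,0,0,0],[0,0,-6,0,0,0],[0,0,-10,0,0,0],[0,0,-11,0,0,0],[0,0,-11,0,0,0],[0,0,-11,0,0,0]]])

```text
clock: 4.4
eef_pos: [487.9, -199.1, 215.4]
tool_rot: [3.14, -0.003, -3.081]
force: [-0.8, 0.2, -4.8]
width: 13.2
gripper_force: 59.5
```

Run:
```python
from cell import ctrl
from h import *
s=ctrl.read_state(); print(s["clock"],s["eef_pos"],s["tool_rot"],s["force"],s["width"])
print(row(s["eef_pos"],s["tool_rot"],[490.7,226.5,s["eef_pos"][2]],np.pi))
d=ctrl.get_image("top"); e=ctrl.get_image("side")
k=lambda d,x,y,w,h,f:cv2.resize(d["pixels"][y:y+h,x:x+w,::-1],None,fx=f,fy=f,interpolation=cv2.INTER_CUBIC)
cv2.imwrite("pics/lift.png",np.hstack([k(d,260,160,100,100,4),k(e,240,180,100,100,4)]))
```

```text
4.4 [ 487.86654934 -199.09635415  215.43532645] [ 3.14043368e+00 -2.88383127e-03 -3.08146470e+00] [-0.79933092  0.21996195 -4.79447175] 13.173257649434074
[-2.84, 42.466, 0.041, 0.001, -0.003, 0.06]
```

View pics/lift.png

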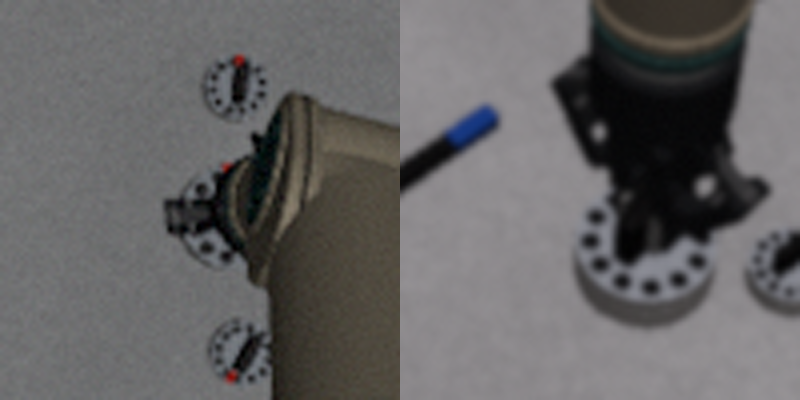

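The block is in the fingers, upright and off the table (side crop, centre near (645,265)). I'll carry it over to the heater.

Emit:
send_rows(rows=[[[-2.8,42.5,0,0,0,0.06],[-2.8,42.5,0,0,0,0.06],[-2.8,42.5,0,0,0,0.06],[-2.8,42.5,0,0,0,0.06],[-2.8,42.5,0,0,0,0.06],[-2.8,42.5,0,0,0,0.06],[-2.8,42.5,0,0,0,0.06],[-2.8,42.5,0,0,0,0.06],[-2.8,42.5,0,0,0,0.06],[-2.8,42.5,0,0,0,0.06]]])

```text
clock: 5.5
eef_pos: [489.8, 232.6, 215.2]
tool_rot: [3.139, -0.002, -3.133]
force: [0.1, 0.2, -4.2]
width: 13.2
gripper_force: 60.3
```

Emit:
send_rows(rows=[[[0,0,0,0,0,0],[0,0,0,0,0,0],[0,0,0,0,0,0]]])

```text
clock: 5.8
eef_pos: [491.4, 224.7, 216.4]
tool_rot: [-3.14, -0.001, 3.139]
force: [-0.0, 0.4, -4.7]
width: 13.1
gripper_force: 60.3
```

Run:
```python
from cell import ctrl
from h import *
s=ctrl.read_state(); print(s["clock"],s["eef_pos"],s["tool_rot"],s["force"],s["width"])
d=ctrl.get_image("top"); e=ctrl.get_image("side"); np.savez("top1.npz",**d); np.savez("side1.npz",**e)
k=lambda d,x,y,w,h,f:cv2.resize(d["pixels"][y:y+h,x:x+w,::-1],None,fx=f,fy=f,interpolation=cv2.INTER_CUBIC)
cv2.imwrite("pics/carry.png",np.hstack([k(d,135,165,100,100,4),k(e,140,90,100,100,4)]))
```

```text
5.8 [491.42751124 224.69158922 216.40774191] [-3.14020150e+00 -1.08201570e-03  3.13931256e+00] [-0.01535195  0.42918908 -4.70606607] 13.05299034547612
```

View pics/carry.png

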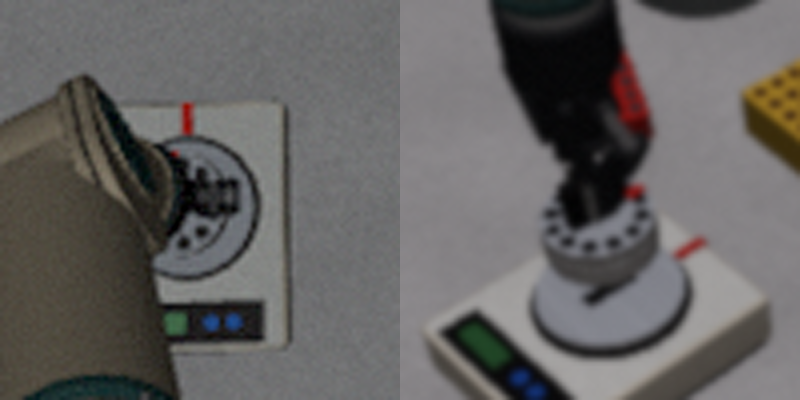

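The block hangs over the plate. Its mark, at side crop (633,192), is on the red-line side. I'll check the held block's centre from the wells and its yaw from the mark.

Run:
```python
from h import *
np.set_printoptions(precision=1,suppress=True)
s=np.load("side1.npz"); t=np.load("top1.npz")
m=red(s,196,135,202,141); mt=red(t,175,201,182,206); print(m,mt); print("mark side@139",onz(s,m[0],m[1],139),"tri",tri(t,mt[:2],s,m[:2]))
P=[]
for o in dark(s,174,138,206,156,80):
    if 2<o[0]<25: w=onz(s,*o[1],139)[:2]; P.append(w); print(o[0],o[1],w)
P=np.array(P); from scipy.optimize import least_squares
f=least_squares(lambda c:np.hypot(*(P-c).T)-31,[491,225],loss="soft_l1",f_scale=1); print(f.x,f.fun)
```

```text
(np.float64(198.01538461538462), np.float64(137.4346153846154), np.int64(18)) (np.float64(178.39837398373984), np.float64(203.0), np.int64(2))
mark side@139 [523.9 227.  139. ] tri (array([526. , 223.2, 140.7]), [np.float64(3.7461616588763205), np.float64(3.7461616588758573)])
7.375 [193.  150.4] [483.3 196.1]
6.888888888888889 [181.4 150. ] [462.  219.2]
6.527777777777778 [200.  143.3] [513.7 204.7]
5.833333333333333 [197.8 147.3] [499.8 196.6]
5.305555555555555 [177.8 147. ] [461.7 235.2]
[491.6 226.4] [ 0.4 -0.5 -0.1 -0.2  0.2]
```

Emit:
send_rows(rows=[[[0.1,0.15,0,0,0,0],[0.1,0.15,1.5,0,0,0],[0.1,0.15,2.7,0,0,0],[0.1,0.15,2.7,0,0,0],[0.1,0.15,2.7,0,0,0]]])

```text
clock: 6.4
eef_pos: [490.2, 227.8, 189.7]
tool_rot: [-3.141, -0.001, -3.142]
force: [0.7, -0.2, -4.3]
width: 12.8
gripper_force: 60.0
```

Emit:
send_rows(rows=[[[0,0,0.15,0,0,0],[0,0,0.3,0,0,0],[0,0,0.45,0,0,0],[0,0,0.6,0,0,0],[0,0,0.6,0,0,0]]])

```text
clock: 6.9
eef_pos: [490.3, 227.9, 183.8]
tool_rot: [-3.141, -0.0, -3.141]
force: [-0.5, 0.3, -4.2]
width: 13.2
gripper_force: 60.1
```

Emit:
send_rows(rows=[[[0,0,0.15,0,0,0],[0,0,0.3,0,0,0],[0,0,0.45,0,0,0],[0,0,0.45,0,0,0]]])

```text
clock: 7.3
eef_pos: [490.2, 227.9, 179.2]
tool_rot: [-3.141, -0.0, -3.141]
force: [-0.4, -0.5, -4.2]
width: 13.2
gripper_force: 60.1
```

There is no contact with the underside at about 72 mm, which is below the pin tip, so the hole is over the pin. I'll continue down.

Emit:
send_rows(rows=[[[0,0,0.15,0,0,0],[0,0,0.3,0,0,0],[0,0,0.45,0,0,0],[0,0,0.6,0,0,0],[0,0,0.6,0,0,0]]])

```text
clock: 7.8
eef_pos: [490.4, 228.0, 173.5]
tool_rot: [3.142, -0.0, -3.141]
force: [-0.1, 0.7, -4.6]
width: 13.3
gripper_force: 60.4
```

Emit:
send_rows(rows=[[[0,0,0.1,0,0,0],[0,0,0.15,0,0,0],[0,0,0.2,0,0,0],[0,0,0.2,0,0,0],[0,0,0.2,0,0,0]]])

```text
clock: 8.3
eef_pos: [490.4, 228.0, 172.0]
tool_rot: [3.141, 0.0, -3.141]
force: [-3.0, -1.5, 4.9]
width: 12.8
gripper_force: 61.7
```

Emit:
send_rows(rows=[[[0,0,0.1,0,0,0],[0,0,0.2,0,0,0],[0,0,0.3,0,0,0],[0,0,0.3,0,0,0],[0,0,0.3,0,0,0]]])

```text
clock: 8.8
eef_pos: [490.5, 228.0, 169.4]
tool_rot: [3.141, 0.001, -3.141]
force: [-2.3, -1.4, 9.9]
width: 12.9
gripper_force: 62.5
```

Emit:
send_rows(rows=[[[0,0,0.1,0,0,0],[0,0,0.2,0,0,0],[0,0,0.2,0,0,0],[0,0,0.2,0,0,0],[0,0,0.2,0,0,0]]])

```text
clock: 9.3
eef_pos: [490.5, 228.0, 169.3]
tool_rot: [3.141, 0.001, -3.142]
force: [-7.6, -2.7, 25.7]
width: 13.1
gripper_force: 64.9
```

Run:
```python
from cell import ctrl
from h import *
s=ctrl.read_state(); print(s["clock"],s["eef_pos"],s["tool_rot"],s["force"],s["gripper_force"])
d=ctrl.get_image("top"); e=ctrl.get_image("side"); np.savez("side2.npz",**e)
m=red(e,192,140,206,152); print(m,onz(e,m[0],m[1],92))
k=lambda d,x,y,w,h,f:cv2.resize(d["pixels"][y:y+h,x:x+w,::-1],None,fx=f,fy=f,interpolation=cv2.INTER_CUBIC)
cv2.imwrite("pics/press.png",np.hstack([k(d,135,165,100,100,4),k(e,150,120,80,80,5)]))
```

```text
9.3 [490.4563167  228.02551061 169.28896112] [ 3.14087291e+00  1.11413518e-03 -3.14153989e+00] [-7.59404283 -2.73712583 25.68468383] 64.8848283290863
(np.float64(199.28558139534883), np.float64(149.2325581395349), np.int64(20)) [522.75645516 230.04233853  92.        ]
```

View pics/press.png

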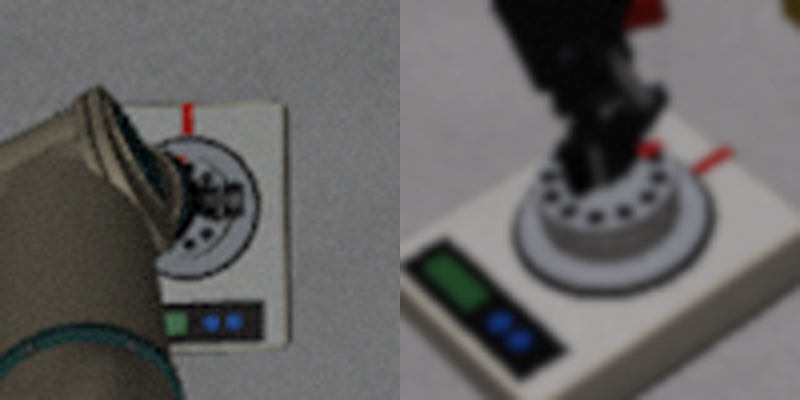

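The block sits flat and concentric on the plate, with its mark at crop (650,148) facing the red line. The TCP stopped at 169.3 mm, which is 4 mm below the raised-plate height, and the force rose sharply to 25.7 N. The plate is on its stop, so I'm handing in.

```bash
python3 -c "
from cell import ctrl
print(ctrl.finish_job())"
```

```text
the job is handed in; nothing more can be done
None
```

I handed the job in at about 9 s with the largest tube block over the pin, its red mark facing the heater's red line, and the fingers still holding it pressed with about 26 N on the fully lowered plate; the hand-in returned no verdict.

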